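# Snap the stubby awl back into its recess in the tool tray

### The job

Put the stubby awl (the loose one with the short, fat handle) back into the empty recess of the tool tray: hook its point under the steel keeper bridge, lay the handle into its trough and press it down past the two spring rollers until the handle rests fully home on the floor of the recess. Leave it lying there and do not push the other things on the bench about.

Things in the scene. Friction and masses are not known exactly. Their poses are not given: they have to be found in the camera images.
- awl_grip (a point): Stubby awl: round wooden handle 85 mm long, 26 mm thick here, 27.8 mm at its thickest (33 mm nearer the butt); ferrule 17 mm thick; blade 62 mm long, 4 mm thick; 153 mm in all, 60 g. It lies with its axis about 14 mm up. This point: on the axis in the handle, 103.5 mm from the blade's point, 49.5 mm from the butt, near the balance point. y axis: from blade to butt; x, z turn as it rolls.
- awl_tip (a point): The point of the stubby awl's blade, on the awl's axis; same axes as awl_grip.
- tool_tray: Tool tray, fixed: cork top 30 mm, dark rim 32 mm high. Origin on the bench under the recess's axis, z up; spans x -62 to 100, y -100 to 96 mm. Empty recess along y at x = 0, blade end at -y: handle trough 31 mm wide, y -11 to 80, floor 12 mm up; then 23 mm wide to -18, blade groove 12 mm wide to -84, floor 14 mm up. A beveller is stored for good at x = 66, 36 mm high.
- recess_grip (a point): Where awl_grip lies when the awl is home: tray x 0, y 27 mm, 25.9 mm above the bench; tray's axes (y from blade end to butt end). Finger pockets, floor 5 mm above the bench, lie either side of the trough from tray y 6 to 48, out to x -45 and 45 mm.
- keeper (a point): Centre of the steel keeper bridge's underside, 31 mm above the bench at tray y -60: a bar 6 mm wide (along y), 5 mm thick, 40 mm long across the blade groove. The blade gets under it only with the handle raised (15 to 25 degrees) and the point in the groove behind the bridge, then moved forward along -y by some 20 mm.
- catch (a point): Midway between two steel rollers, 35 mm above the bench at tray y 60: 8 mm thick, 12 mm long along y, 22.6 mm apart, each sprung to give way sideways by 6 mm. Unpressed, the handle rests on them about 18 mm too high there; about 9 to 15 N downward on the handle snaps it past them, and they then hold it down. Their housings: x 26 to 42 either side, y 49 to 71, 38 mm high.
- slim_awl: a second awl, slimmer and longer (24 mm handle, 168 mm long), a bystander; origin at the centre of its underside
- wax_pot: white lidded pot, 50 mm across, 57 mm high, a bystander; origin at the centre of its underside
- beeswax: small yellow wax block 35 x 52 x 19 mm, a bystander; origin at the centre of its underside
- belt_coil: coiled brown belt, 78 mm across, 38 mm high, a bystander; origin at the centre of its underside
- tape_roll: roll of tape, 102 mm across, 25 mm high, a bystander; origin at the centre of its underside
- black_spool: thread spool wound black, 62 mm across, 45 mm high, a bystander; origin at the centre of its underside
- mallet: maul with a pale round head and wooden handle, 218 mm long, a bystander; origin at the centre of its underside

How it is judged:
By the outcome, as a careful person would: the job done as asked, in the order asked, and still so for the second after the job is handed in, with the robot touching nothing.
It also fails if it takes over 48 s, if anything falls off the work surface, if the arm or the gripper's body presses on something with over 40 N, if the wrist force passes 120 N, or if a joint passes its speed limit or range.

### The arm

A 7-joint arm with a two-finger parallel gripper is mounted at the origin on a cart in front of the work surface, level with it; the furniture and walls round the work are solid. World frame = base frame: x ahead of the robot, y to its left, z up, the work surface at z = 0. Lengths are in mm, angles in rad, forces in N, time in s.
With the tool pointing down it reaches from about 400 to 900 mm from the base axis. Payload 5.5 kg.
Tool frame: the origin (TCP) lies midway between the tips of the shut fingers; the grasp point (between the pads) lies 19 mm behind it; z points along the fingers, y is the line along which they close (so a half turn about z gives the same grasp; the last joint's range is limited). The gripper opens to 85 mm and grips with 20 to 120 N. Pads are 22 mm wide; open, the fingers measure 114 mm over their backs; the gripper's body (76 mm by 85 mm) begins 54 mm behind the grasp point. The pads swing forward as they close: fully open they stand 13 mm farther back than shut.
Start: joints at [-0.914, 0.501, -0.427, 1.55, 0.221, 1.138, -0.21], TCP at [249.368, 600.263, 208.41] pointing down, gripper open.
Joint ranges: [-2.88, 2.88], [-0.31, 2.03], [-1.54, 1.56], [0.2, 2.42], [-1.41, 4.55], [0.19, 2.02], [-2.57, 2.57]. Speed limits (rad/s): [2.57, 2.57, 3.14, 3.14, 3.14, 3.14, 3.14].

### API

Orientations are given as a unit quaternion [x, y, z, w].
In Python, from cell import env gives the robot as it stands. The module is installed in compiled form; this text tells all that it offers.
- The arm moves only by the tool play_rows, never from a script. Its argument "targets" is a list of rows, each a list of 3 entries, a list of its own where there are three numbers: the shift along the tool's x, y, z in units of 0.3 m (1.0 is 0.3 m), then the turn, a rotation vector about the tool's x, y, z in units of 360 degrees (1.0 is 360 degrees), then the closure, from 0 (fully open) to 1 (shut). A call has 1 to 12 rows; each row is the pose to reach, as a shift and turn from the pose commanded when the call began, along the tool's axes at that moment, turning the shorter way round; what a row does not reach only later rows make up. A row lasts 1/8 s, in which the tool goes at most 62.5 mm and 10.7 degrees, less where a joint would pass 70% of its speed; a pose out of reach is approached as far as the arm can. A call with a number of a shift or a turn outside -1 to 1 is refused whole. A call with a gripper value outside its range is refused whole. The fingers move at their own pace and stop on an object; the grip force is fixed at half the most. Time passes only in rows, so rows that repeat a pose let the fingers close. It gives the time, the measured TCP pose, the force, the opening and the grip force at its end, in the units of the state.
- env.get_state(): the state, without advancing time (a new reading comes with each control period).
- env.get_image(name): name is "scene" or "side" or "wrist"; returns a dict with "img" (400x640x3 uint8, blue, green, red), "vertical_fov" (degrees; the focal length in pixels is half the picture's height over the tangent of half this angle, whatever the lens; pixels are square), "cx", "cy" (the principal point, pixels), "xyz" and "orientation" of the camera in the world. Camera axes: x right, y down, z forward; pixel columns grow to the right and rows downward; lengths in mm; the calibration is good to about 2 mm. A picture is of the moment at which its call begins. There is no depth.
- env.finish_job(): hands the job in; it is judged then, once.
The state is a dict: "time": time; "joints": joint angles; "joint_velocities": joint speeds; "tau": joint torques, N m; "eef_pos": TCP position; "eef_rot": TCP orientation; "ft_force": force on the tool from outside, world axes, zero at the start; "moment": the same for the moment, N m; "opening": finger opening in mm; "grasp_force": force on a finger pad.
Only numpy, scipy, OpenCV 4.12 (cv2) and the standard library are available. Lean on these libraries where they do the work, as an engineer would, in place of code of your own. Each camera call takes 0.05 s, during which the arm holds its last target. There are 200 camera calls.

## Working session

There is one attempt and no reset: what is moved stays moved. The work goes in short steps, Python scripts to look and compute and a tool call to move; the robot and the scene stay as the last step left them, time stands still between calls to the robot, and variables do not carry over. Pictures are saved under pics/ and viewed, at most 10 in all, crops included, and the job is handed in when it is done.

Besides the shell and the picture viewer there is one more tool, called after "Request:" as name(argument=value, ...) on one line, values as JSON. play_rows: Moves the arm, as the interface text tells. Its arguments: {"type":"object","properties":{"targets":{"type":"array"}},"required":["targets"]}

```bash
mkdir -p pics
cat > h.py <<'E'
import numpy as np, cv2, pickle
from scipy.spatial.transform import Rotation as R
def cap(env,n,f):
    d=env.get_image(n); cv2.imwrite(f'pics/{f}.png',d['img']); pickle.dump(d,open(f'pics/{f}.pkl','wb')); return d
def load(f): return pickle.load(open(f'pics/{f}.pkl','rb'))
def foc(d): return d['img'].shape[0]/2/np.tan(np.radians(d['vertical_fov'])/2)
def ray(d,u,v):
    r=R.from_quat(d['orientation']).apply([(u-d['cx'])/foc(d),(v-d['cy'])/foc(d),1]); return np.array(d['xyz']),r
def onz(d,u,v,z):
    o,r=ray(d,u,v); return o+r*(z-o[2])/r[2]
def proj(d,p):
    c=R.from_quat(d['orientation']).inv().apply(np.array(p)-d['xyz']); return c[:2]/c[2]*foc(d)+[d['cx'],d['cy']]
E
python3 - <<'E'
from cell import env
from h import *
for n in ("scene","side","wrist"):
    d=cap(env,n,n+"0"); print(n,d['vertical_fov'],d['cx'],d['cy'],np.round(d['xyz']),np.round(R.from_quat(d['orientation']).as_matrix(),2).tolist())
s=env.get_state(); print({k:np.round(v,3) for k,v in s.items()})
cv2.imwrite('pics/both0.png',cv2.resize(np.vstack([load('scene0')['img'],load('side0')['img']]),None,fx=.75,fy=.75))
E
```

```text
scene 47.17943937133768 317.3487579771569 203.55786073486914 [-191. -786. 1038.] [[0.72, -0.47, 0.52], [-0.7, -0.49, 0.52], [0.01, -0.74, -0.68]]
side 48.79635812735558 329.0584405844145 201.428380806129 [ 215. 1339. 1007.] [[-0.97, -0.14, 0.22], [-0.26, 0.54, -0.8], [-0.01, -0.83, -0.56]]
wrist 66.17849903068847 311.26876576177636 201.9710746655431 [176. 629. 373.] [[0.38, 0.88, 0.29], [0.92, -0.37, -0.12], [-0.0, 0.31, -0.95]]
{'time': np.float64(0.15), 'joints': array([-0.914,  0.502, -0.427,  1.551,  0.221,  1.138, -0.21 ]), 'joint_velocities': array([-0.001, -0.003, -0.003, -0.003,  0.001,  0.001, -0.002]), 'tau': array([-7.0000e-03, -5.7003e+01, -5.8250e+00, -2.8129e+01,  1.1000e-02,
        8.0000e-03,  0.0000e+00]), 'eef_pos': array([249.238, 599.722, 207.585]), 'eef_rot': array([ 0.196,  0.981, -0.001, -0.   ]), 'ft_force': array([-0.352,  0.335,  0.55 ]), 'moment': array([ 0.007, -0.036,  0.02 ]), 'grasp_force': np.float64(0.0), 'opening': np.float64(85.715)}
```

View pics/scene0.png

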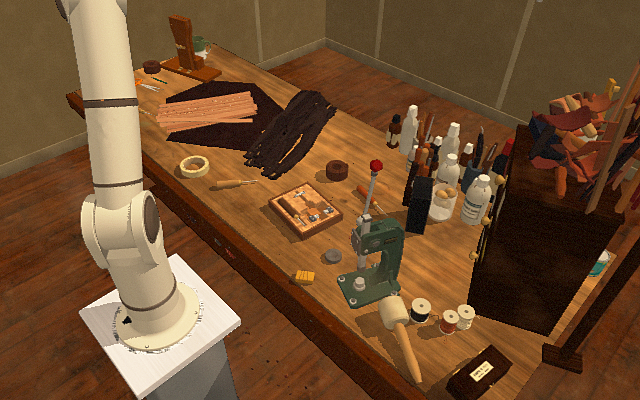

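View pics/side0.png

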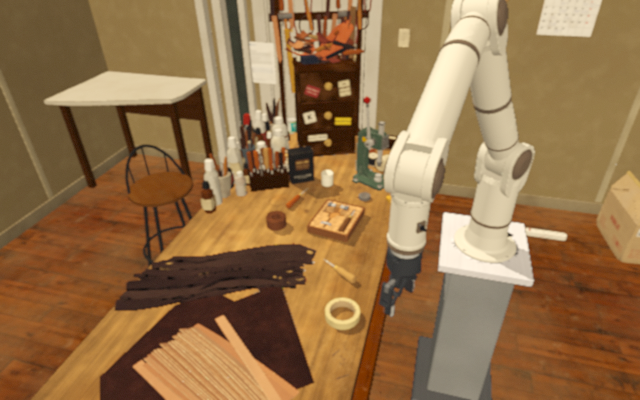

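The scene picture shows the tray at (305,210), a loose awl at (235,184), and another one, partly hidden, at (370,198). In the side picture the awl is at (342,271) and the tray at (337,220). I'll zoom in to tell the two awls apart.

Run:
```python
from h import *
a=load('scene0');b=load('side0')
A=cv2.resize(a['img'][150:250,170:390],(792,360),interpolation=cv2.INTER_CUBIC)
B=cv2.resize(b['img'][180:300,250:400],(450,360),interpolation=cv2.INTER_CUBIC)
c=np.zeros((600,800,3),np.uint8); c[:300,:660]=cv2.resize(A,(660,300)); c[300:,:375]=cv2.resize(B,(375,300)); c[300:,400:]=0
cv2.imwrite('pics/z0.png',c)
for n,u,v in (('awl butt',216,187),('tip',257,182),('awl2',358,186),('awl2b',382,212),('tray',305,210)): print(n,onz(a,u,v,14))
for n,u,v in (('awl butt',357,283),('tip',326,261),('awl2',288,207),('awl2b',300,196),('tray',337,219)): print(n,onz(b,u,v,14))
```

```text
awl butt [402.53006279 309.24653921  14.        ]
tip [520.98026353 233.00488253  14.        ]
awl2 [759.36516396 -24.88567575  14.        ]
awl2b [ 718.51445619 -166.33988104   14.        ]
tray [544.43039946  13.68960097  14.        ]
awl butt [396.30288403 332.27565789  14.        ]
tip [518.95642998 256.13164725  14.        ]
awl2 [749.90142617 -16.43890562  14.        ]
awl2b [ 728.48142065 -104.81877797   14.        ]
tray [541.34281016  13.57906416  14.        ]
```

View pics/z0.png

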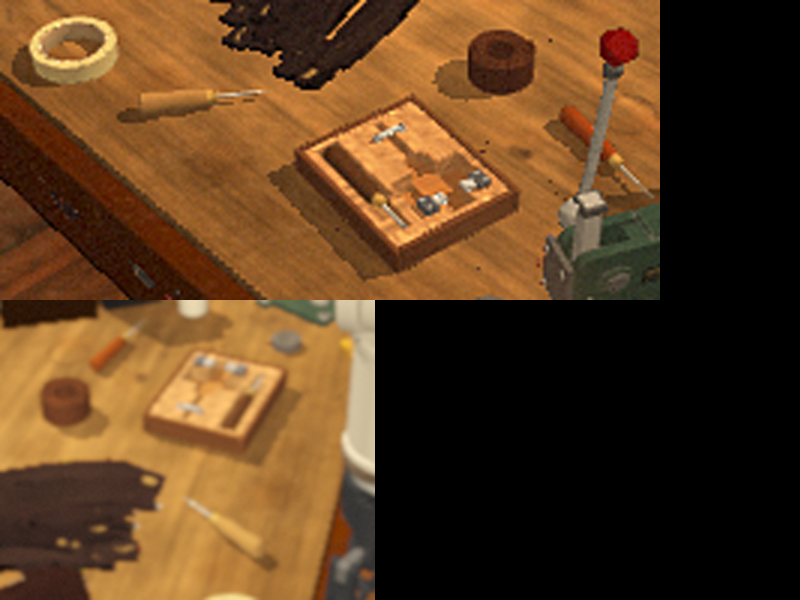

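The pale awl lies near (460,280) and the orange one, behind the press, near (740,-70). Their lengths are too close to separate from this distance. I'll move the wrist camera over the pale one and measure it.

Request:
play_rows(targets=[[[-0.2, -0.15, 0], [0, 0, 0], 0], [[-0.4, -0.3, 0], [0, 0, 0], 0], [[-0.6, -0.45, 0], [0, 0, 0], 0], [[-0.8, -0.6, 0], [0, 0, 0], 0], [[-0.95, -0.7, 0], [0, 0, 0], 0], [[-0.95, -0.7, 0], [0, 0, 0], 0], [[-0.95, -0.7, 0], [0, 0, 0], 0], [[-0.95, -0.7, 0], [0, 0, 0], 0]])

```text
time: 1.15
eef_pos: [431.5, 297.6, 208.3]
eef_rot: [0.195, 0.981, 0.0, -0.0]
ft_force: [0.4, -0.4, -0.5]
opening: 85.3
grasp_force: 0.0
```

Run:
```python
from cell import env
from h import *
d=cap(env,'wrist','w1'); s=env.get_state(); print(s['time'],s['eef_pos'],s['eef_rot'],d['xyz'])
for p in ([400,320,14],[520,245,14]): print(proj(d,p))
```

```text
1.2 [431.06499269 298.31602447 208.36067524] [ 1.94687578e-01  9.80865205e-01  2.95027314e-04 -3.31347570e-04] [358.4318886  326.77045129 373.81630307]
[319.37939725 139.29684236]
[300.6386117  248.46059937]
```

View pics/w1.png

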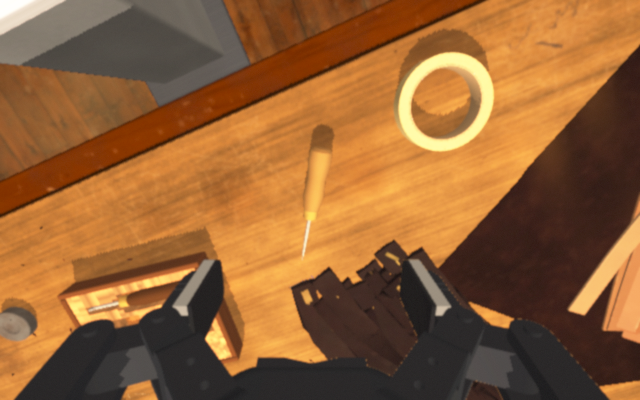

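The wrist picture shows the awl with its tip at (303,257), its ferrule near (310,215), and its butt near (321,127–145), where there is shadow. The tray is at lower left. I'll measure lengths and widths with a mask.

Run:
```python
from h import *
d=load('w1');im=d['img']
for (u,v) in ((321,127),(321,137),(321,145),(310,215),(303,257)): print(u,v,onz(d,u,v,14)[:2].round(1))
# cross-sections
for v in range(120,262,6):
    print(v,[int(x) for x in cv2.cvtColor(im[v:v+1,300:340],cv2.COLOR_BGR2HSV)[0,::2,1]], [int(x) for x in im[v,300:340:2].max(1)])
t=np.array
P=onz(d,303,257,14);
for v in (127,137,145): print(v,np.linalg.norm(onz(d,321,v,14)-P), np.linalg.norm(onz(d,310,215,14)-P))
```

```text
321 127 [387.9 326.9]
321 137 [398.3 322.7]
321 145 [406.8 319.3]
310 215 [482. 274.]
303 257 [532.6 243. ]
120 [183, 185, 185, 182, 183, 183, 184, 182, 183, 184, 185, 182, 185, 185, 184, 184, 183, 184, 182, 184] [195, 199, 203, 205, 202, 202, 201, 196, 189, 184, 187, 195, 201, 200, 198, 195, 191, 187, 185, 186]
126 [179, 181, 182, 183, 183, 183, 183, 182, 180, 177, 177, 181, 178, 180, 180, 184, 182, 183, 184, 186] [188, 187, 185, 188, 194, 201, 206, 207, 173, 138, 130, 127, 132, 140, 150, 175, 184, 190, 187, 186]
132 [180, 180, 181, 184, 184, 184, 183, 178, 180, 179, 179, 177, 179, 176, 175, 181, 178, 182, 184, 184] [210, 203, 197, 194, 195, 190, 169, 130, 129, 128, 127, 125, 127, 129, 128, 128, 142, 192, 202, 201]
138 [181, 178, 179, 181, 182, 179, 175, 173, 181, 177, 178, 175, 179, 178, 175, 181, 180, 185, 183, 184] [187, 190, 189, 189, 188, 184, 143, 131, 134, 138, 139, 140, 137, 135, 134, 135, 142, 190, 201, 201]
144 [181, 182, 184, 181, 181, 181, 174, 175, 174, 177, 176, 175, 179, 175, 178, 179, 183, 187, 186, 184] [196, 198, 200, 201, 202, 159, 135, 134, 135, 138, 136, 137, 14
[... 3366 characters left out ...]
 180, 180, 180, 177, 175, 177, 175, 177, 176, 177, 177, 175, 176] [246, 238, 248, 238, 232, 224, 221, 219, 221, 223, 225, 230, 232, 233, 234, 233, 234, 233, 234, 235]
252 [177, 101, 96, 174, 175, 175, 173, 173, 172, 175, 173, 174, 173, 175, 174, 175, 175, 177, 177, 177] [222, 233, 241, 231, 235, 241, 246, 248, 247, 245, 246, 246, 246, 245, 245, 243, 236, 229, 228, 227]
258 [166, 129, 171, 172, 171, 169, 170, 172, 171, 174, 174, 175, 177, 177, 175, 176, 177, 177, 175, 176] [248, 247, 248, 249, 250, 251, 251, 249, 248, 245, 243, 243, 239, 236, 237, 235, 234, 234, 234, 231]
127 167.26616794050372 59.36615363912131
137 156.14891327851663 59.36615363912131
145 147.10841349648928 59.36615363912131
```

It is the stubby one: about 27 mm wide and about 150 mm long, with the butt at v≈147. Next I'll estimate the tray pose and the press position from the existing views.

Run:
```python
from h import *
d=load('w1');a=load('scene0');b=load('side0')
T=onz(d,301.5,260,10);F=onz(d,308.8,219.5,14);W=onz(d,319.5,160,14);print('tip',T,'ferr',F,'w',W,np.linalg.norm(T-F))
u=(T-W)/np.linalg.norm(T-W); print('grip',T-103.5*u,'ang y',np.degrees(np.arctan2(-u[1],-u[0])), 'butt px',proj(d,T-153*u))
z=lambda x,y:(170+x/3,150+y/3)
K=onz(a,*z(388,131),36);C1=onz(a,*z(432,202),38);C2=onz(a,*z(477,179),38);print(K,C1,C2)
k=(C1+C2)/2-K;print('traY ang',np.degrees(np.arctan2(k[1],k[0])),np.linalg.norm(k))
o1,r1=ray(a,376,166);o2,r2=ray(b,367,100)
t=np.linalg.lstsq(np.c_[r1,-r2],o2-o1,rcond=None)[0];print('ball',o1+t[0]*r1,o2+t[1]*r2)
```

```text
tip [537.82327644 238.46677219  10.        ] ferr [486.94575556 270.32059281  14.        ] w [422.38087205 311.05845431  14.        ] 60.15968765849793
grip [450.24359811 293.53801055  13.03457568] ang y 147.83778567791688 butt px [321.99871534 146.11824812]
[569.04162843  67.07313015  36.        ] [524.65945966 -48.91348563  38.        ] [583.44942761 -56.82033155  38.        ]
traY ang -97.12251402701378 120.88932376989486
ball [ 498.59124246 -281.52218594  385.33780479] [ 496.98241942 -281.23437624  383.86168278]
```

Run:
```python
from cell import env
s=env.get_state();print(s['time'],s['joints'].round(3),s['eef_pos'])
```

```text
1.2 [-0.368  0.263 -0.337  1.868  0.1    1.027  0.432] [431.06499269 298.31602447 208.36067524]
```

Request:
play_rows(targets=[[[-0.2, -0.15, 0], [0, 0, 0], 0], [[-0.4, -0.3, 0], [0, 0, 0], 0], [[-0.6, -0.45, 0], [0, 0, 0], 0], [[-0.8, -0.6, 0], [0, 0, 0], 0], [[-0.85, -0.7, 0], [0, 0, 0], 0], [[-0.85, -0.7, 0], [0, 0, 0], 0], [[-0.85, -0.7, 0], [0, 0, 0], 0], [[-0.85, -0.7, 0], [0, 0, 0], 0]])

```text
time: 2.2
eef_pos: [586.3, 8.9, 208.3]
eef_rot: [0.193, 0.981, 0.001, -0.0]
ft_force: [-0.1, 0.2, -0.6]
opening: 85.3
grasp_force: 0.0
```

Run:
```python
from cell import env
from h import *
d=cap(env,'wrist','w2');s=env.get_state();print(s['time'],s['joints'].round(3),s['eef_pos'],s['eef_rot'])
cv2.imwrite('pics/w2z.png',cv2.resize(d['img'][:,100:540],(800,580)[:2] if 0 else (660,600),interpolation=cv2.INTER_CUBIC))
```

```text
2.25 [ 0.068  0.36  -0.162  1.723  0.063  1.064  1.068] [586.29782391   8.93109472 208.37243047] [ 1.93276473e-01  9.81144015e-01  6.94024502e-04 -3.81178382e-04]
```

View pics/w2z.png

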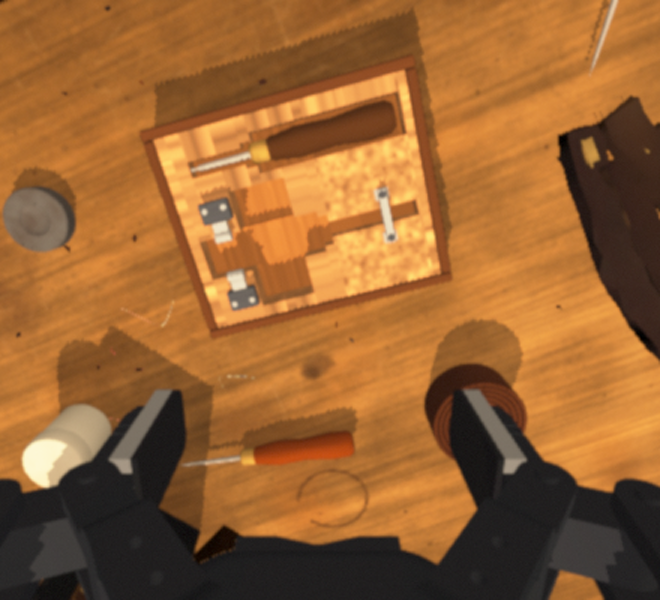

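The tray is fully visible. In the zoomed picture (×1.5, left edge offset 100) the keeper is at (386,214), the housings at (215,211) and (242,297), and the top rim corners at (145,135), (410,62), (447,277) and (213,333). I'll fit the tray pose to these points.

```bash
cat > tray.py <<'E'
from h import *
d=load('w2')
obs=[((146,133),(100,96,32)),((411,63),(100,-100,32)),((448,276),(-62,-100,32)),((213,332),(-62,96,32)),((386,214),(0,-60,36)),((215,211),(34,60,38)),((242,297),(-34,60,38))]
W=np.array([onz(d,100+u/1.5,v/1.5,m[2])[:2] for (u,v),m in obs]);M=np.array([m[:2] for _,m in obs],float)
wc,mc=W.mean(0),M.mean(0);H=(M-mc).T@(W-wc);a=np.arctan2(H[0,1]-H[1,0],H[0,0]+H[1,1])
Rt=np.array([[np.cos(a),-np.sin(a)],[np.sin(a),np.cos(a)]]);t=wc-Rt@mc
def tw(x,y,z): return np.array([*(Rt@[x,y]+t),z])
E
python3 - <<'E'
from tray import *
print('yaw tray y',np.degrees(a)+90,t);print((W-(M@Rt.T+t)).round(1).tolist())
print('grip',tw(0,27,26),'keeper',tw(0,-60,31))
print('orange',np.linalg.norm(onz(d,100+185/1.5,465/1.5,10)-onz(d,100+353/1.5,443/1.5,12)),'width',np.linalg.norm(onz(d,100+300/1.5,462/1.5,12)-onz(d,100+296/1.5,434/1.5,12)))
Rr=R.from_quat([.193276,.981144,0,0])
g=np.array([450.2,293.5,2]);p=np.array([586.3,8.9,208.4])
print('shift to grip above',Rr.inv().apply(g-p)/300)
E
```

```text
yaw tray y 261.6260319725881 [563.71107178   9.81083773]
[[5.0, 3.8], [5.0, -5.2], [-5.2, -2.6], [-3.9, 4.4], [-1.2, -0.5], [0.8, -0.1], [-0.4, 0.1]]
grip [559.77896609 -16.90130454  26.        ] keeper [572.44908441  69.1711539   31.        ]
orange 158.81036476160904 width 30.382871818825024
shift to grip above [0.77956728 0.70573135 0.688     ]
```

Request:
play_rows(targets=[[[0.15, 0.14, 0], [0, 0, 0], 0], [[0.3, 0.28, 0], [0, 0, 0], 0], [[0.5, 0.44, 0], [0, 0, 0.01], 0], [[0.66, 0.6, 0.1], [0, 0, 0.02], 0], [[0.78, 0.7, 0.25], [0, 0, 0.0275], 0], [[0.78, 0.705, 0.4], [0, 0, 0.0275], 0], [[0.78, 0.705, 0.5], [0, 0, 0.0275], 0], [[0.78, 0.705, 0.5], [0, 0, 0.0275], 0], [[0.78, 0.705, 0.5], [0, 0, 0.0275], 0]])

```text
time: 3.38
eef_pos: [452.3, 291.6, 59.8]
eef_rot: [0.279, 0.96, 0.001, 0.001]
ft_force: [-0.3, -0.6, 0.5]
opening: 85.3
grasp_force: 0.0
```

Run:
```python
from cell import env
from h import *
d=cap(env,'wrist','w3');s=env.get_state();print(s['time'],s['joints'].round(3),s['eef_pos'],s['eef_rot'])
print([proj(d,p).round() for p in ([450.2,293.5,13],[537.8,238.5,10],[408.3,320,14])])
```

```text
3.425 [-0.418  0.482 -0.252  1.951  0.175  0.726  0.232] [453.0337159  291.49680864  60.27239877] [0.27930924 0.9601999  0.00122674 0.00099992]
[array([313., 210.]), array([313., 324.]), array([313., 142.])]
```

View pics/w3.png

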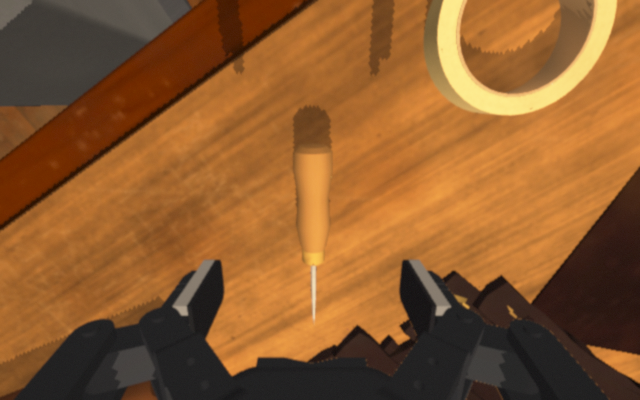

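The awl is centred at u=313, with its tip at v=320 and butt at v=146, which agrees with the estimate to about 2 mm. I'll descend and grip.

Request:
play_rows(targets=[[[0.02, 0, 0.1], [0, 0, 0], 0], [[0.02, 0, 0.19], [0, 0, 0], 0], [[0.02, 0, 0.193], [0, 0, 0], 0.3], [[0.02, 0, 0.193], [0, 0, 0], 1], [[0.02, 0, 0.193], [0, 0, 0], 1], [[0.02, 0, 0.193], [0, 0, 0], 1], [[0.02, 0, 0.193], [0, 0, 0], 1], [[0.02, 0, 0.193], [0, 0, 0], 1]])

```text
time: 4.42
eef_pos: [449.3, 295.5, 3.0]
eef_rot: [0.279, 0.96, 0.002, 0.002]
ft_force: [0.3, -0.4, 12.6]
opening: 0.1
grasp_force: 6.2
```

The fingers shut fully, so I'll look.

Request:
play_rows(targets=[[[0, 0, -0.1], [0, 0, 0], 1], [[0, 0, -0.2], [0, 0, 0], 1], [[0, 0, -0.2], [0, 0, 0], 1]])

```text
time: 4.8
eef_pos: [448.9, 294.9, 63.2]
eef_rot: [0.28, 0.96, 0.002, 0.002]
ft_force: [-0.5, -0.4, -0.6]
opening: 0.5
grasp_force: 0.0
```

Run:
```python
from cell import env
from h import *
d=cap(env,'wrist','w4');s=env.get_state();print(s['time'],s['eef_pos'],s['opening'],s['ft_force'])
```

```text
4.85 [447.90699073 294.11984964  61.8028649 ] 0.06587957694912915 [ 0.39261723 -0.00621869 -0.30077183]
```

View pics/w4.png

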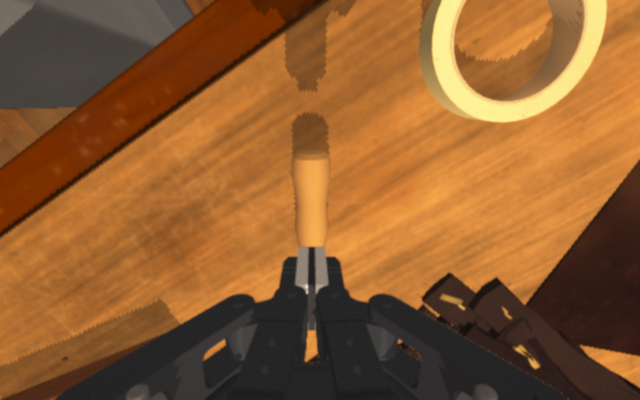

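The picture shows the shut fingertips at (312,248) and the awl still lying at u=311, from v=152 downward, apparently unmoved. I'll check where the TCP projects.

Run:
```python
from h import *
for n,p in (('w4',[448,294.2,61.8]),('w3',[453,291.5,60.3])):
    d=load(n);Rc=R.from_quat(d['orientation']);print(n,'TCP',proj(d,p),'below',proj(d,[p[0],p[1],13]),'cam',d['xyz'],Rc.as_matrix()[:,2])
    im=d['img'];hsv=cv2.cvtColor(im,cv2.COLOR_BGR2HSV)
    for v in range(140,330,10):
        s=hsv[v,280:345,2].astype(int); print(v,s[::3].tolist()) if n=='w4' and v<250 else 0
d=load('w4')
for v in (152,246): print(onz(d,311,v,14))
from cell import env
d=cap(env,'side','s4');e=cap(env,'scene','c4')
A=cv2.resize(d['img'][230:310,310:430],(480,320),interpolation=cv2.INTER_CUBIC);B=cv2.resize(e['img'][150:220,190:270],(320,280),interpolation=cv2.INTER_CUBIC)
c=np.zeros((320,800,3),np.uint8);c[:,:480]=A;c[:280,480:]=B;cv2.imwrite('pics/z4.png',c)
```

```text
w4 TCP [310.81818035 239.85166617] below [310.54271946 211.77312551] cam [381.39199193 335.85984947 228.4349022 ] [ 0.26633453 -0.16341891 -0.94992641]
140 [166, 168, 168, 168, 144, 121, 121, 122, 122, 123, 120, 119, 118, 124, 128, 131, 181, 189, 190, 188, 186, 189]
150 [175, 179, 181, 185, 158, 118, 124, 128, 129, 131, 134, 137, 139, 141, 142, 135, 165, 207, 209, 212, 214, 206]
160 [181, 189, 185, 182, 144, 169, 192, 201, 211, 220, 223, 223, 225, 227, 223, 211, 190, 204, 208, 207, 203, 199]
170 [185, 183, 187, 180, 150, 176, 202, 221, 230, 239, 241, 241, 242, 240, 232, 218, 195, 199, 205, 206, 205, 193]
180 [174, 186, 193, 199, 183, 176, 203, 222, 232, 240, 242, 244, 244, 241, 234, 221, 199, 188, 185, 190, 189, 184]
190 [203, 205, 203, 206, 205, 160, 189, 214, 229, 238, 243, 244, 244, 240, 231, 217, 182, 185, 190, 195, 197, 201]
200 [215, 212, 208, 209, 212, 170, 174, 206, 225, 235, 241, 243, 243, 237, 228, 201, 195, 200, 201, 201, 202, 205]
210 [195, 191, 199, 204, 198, 160, 167, 199, 223, 233, 239, 242, 243, 236, 227, 201, 201, 206, 208, 209, 208, 194]
220 [180, 182, 191, 195, 189, 151, 171, 201, 224, 234, 241, 243, 244, 240, 232, 209, 183, 190, 182, 178, 182, 194]
230 [188, 187, 184, 180, 178, 152, 173, 205, 224, 234, 242, 244, 245, 242, 234, 219, 196, 208, 211, 205, 201, 205]
240 [182, 184, 195, 200, 191, 185, 165, 196, 221, 233, 241, 244, 245, 242, 232, 207, 227, 226, 231, 234, 230, 224]
w3 TCP [313.13998127 242.79982119] below [312.6096608  214.75380048] cam [385.27719651 332.74269894 225.16371524] [ 0.26352658 -0.16467813 -0.9504919 ]
[410.44429294 318.54845991  14.        ]
[471.57262725 279.56716099  14.        ]
```

View pics/z4.png

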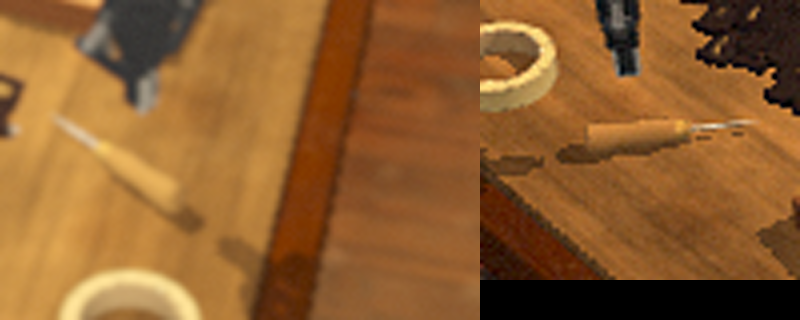

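Run:
```python
from h import *
b=load('s4');a=load('c4')
for n,p,q in (('tip',(325,259.5),(257.5,180.5)),('butt',(355,280),(216.7,184.5)),('fingertip',(346.5,256.5),(227,168.7))):
    o1,r1=ray(b,*p);o2,r2=ray(a,*q);t=np.linalg.lstsq(np.c_[r1,-r2],o2-o1,rcond=None)[0];print(n,o1+t[0]*r1,o2+t[1]*r2)
```

```text
tip [526.1300203  242.95901056   7.90220557] [530.18753392 242.20487575   9.99306169]
butt [405.58633456 318.98168679  12.38666323] [411.59260741 317.84868614  14.69968469]
fingertip [441.18000163 290.73442283  79.80223934] [445.07228806 290.00835415  81.57264644]
```

By stereo the fingertips sit about 15–20 mm above the reported TCP, so they closed on top of the handle. I'll open part way and descend again in guarded steps.

Request:
play_rows(targets=[[[0, 0, 0], [0, 0, 0], 0.45], [[0, 0, 0], [0, 0, 0], 0.45], [[0, 0, 0], [0, 0, 0], 0.45], [[0, 0, 0.1], [0, 0, 0], 0.45], [[0, 0, 0.18], [0, 0, 0], 0.45], [[0, 0, 0.21], [0, 0, 0], 0.45], [[0, 0, 0.228], [0, 0, 0], 0.45], [[0, 0, 0.228], [0, 0, 0], 0.45]])

```text
time: 5.95
eef_pos: [447.1, 293.7, -7.7]
eef_rot: [0.279, 0.96, 0.0, 0.0]
ft_force: [0.0, 0.8, 0.1]
opening: 47.3
grasp_force: 0.0
```

Request:
play_rows(targets=[[[0, 0, 0.01], [0, 0, 0], 0.45], [[0, 0, 0.02], [0, 0, 0], 0.45], [[0, 0, 0.02], [0, 0, 0], 0.45]])

```text
time: 6.32
eef_pos: [446.8, 293.4, -13.9]
eef_rot: [0.28, 0.96, -0.0, -0.0]
ft_force: [0.3, -0.5, -0.6]
opening: 47.1
grasp_force: 0.0
```

Request:
play_rows(targets=[[[0, 0, 0], [0, 0, 0], 0.8], [[0, 0, 0], [0, 0, 0], 1], [[0, 0, 0], [0, 0, 0], 1], [[0, 0, 0], [0, 0, 0], 1], [[0, 0, 0], [0, 0, 0], 1]])

```text
time: 6.95
eef_pos: [447.1, 293.8, -13.5]
eef_rot: [0.28, 0.96, 0.0, 0.0]
ft_force: [-0.6, 0.2, 6.5]
opening: 23.8
grasp_force: 58.9
```

Request:
play_rows(targets=[[[0, 0, -0.05], [0, 0, 0], 1], [[0, 0, -0.15], [0, 0, 0], 1], [[0, 0, -0.3], [0, 0, 0], 1], [[0, 0, -0.4], [0, 0, 0], 1], [[0, 0, -0.4], [0, 0, 0], 1]])

```text
time: 7.58
eef_pos: [448.8, 294.8, 109.3]
eef_rot: [0.28, 0.96, 0.002, 0.002]
ft_force: [0.0, -0.0, -0.6]
opening: 23.6
grasp_force: 59.1
```

Run:
```python
from cell import env
from h import *
e=cap(env,'wrist','w5');s=env.get_state();print(s['time'],s['joints'].round(3),s['eef_pos'],s['eef_rot'],s['opening'],s['grasp_force'])
d=cap(env,'side','s5');a=cap(env,'scene','c5')
c=np.zeros((600,800,3),np.uint8);c[:280,:400]=cv2.resize(d['img'][210:294,300:420],(400,280),interpolation=cv2.INTER_CUBIC);c[:280,400:]=cv2.resize(a['img'][120:204,180:300],(400,280),interpolation=cv2.INTER_CUBIC);c[280:,:512]=cv2.resize(e['img'],(512,320));cv2.imwrite('pics/z5.png',c)
```

```text
7.625 [-0.404  0.406 -0.277  1.932  0.149  0.82   0.243] [447.69277217 293.89803068 107.55057143] [0.27958628 0.9601195  0.00101999 0.00101263] 23.34708814341062 59.108360519094276
```

View pics/z5.png

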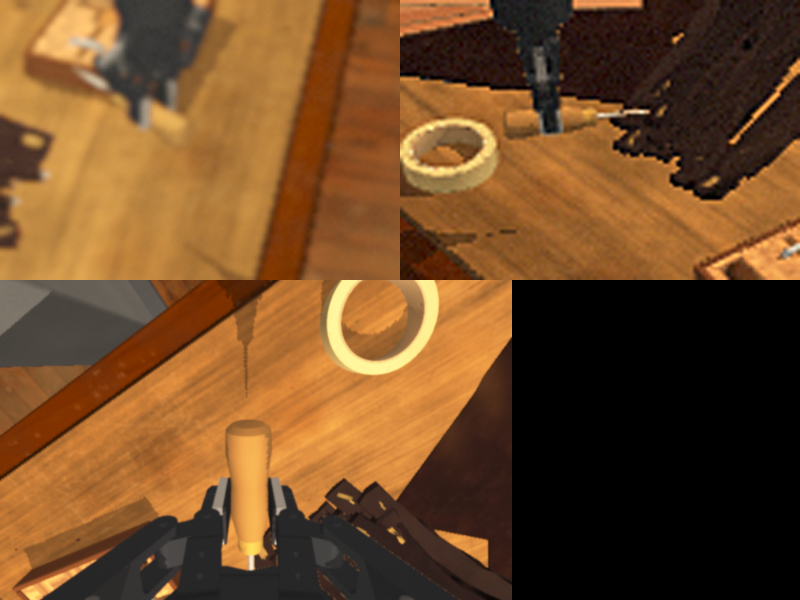

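The awl is held level, tip forward and butt toward the camera. I'll triangulate its tip and butt, then express them in the tool frame.

Run:
```python
from h import *
b=load('s5');a=load('c5');w=load('w5');P=np.array([448,294.2,108]);Q=R.from_quat([.2796,.9601,0,0])
for n,p,q in (('tip',(323.4,233.4),(255,153.6)),('butt',(355.5,249),(211.5,156.6))):
    o1,r1=ray(b,*p);o2,r2=ray(a,*q);t=np.linalg.lstsq(np.c_[r1,-r2],o2-o1,rcond=None)[0];X=(o1+t[0]*r1+o2+t[1]*r2)/2;print(n,X,'tool',Q.inv().apply(X-P))
# wrist: blade/ferrule junction & butt by ray with y=0 plane of tool -> tool coords at given z
for uv in ((310,178),(313,(555-280)*1.25),(310,(540-280)*1.25)):
    o,r=ray(w,*uv);o=Q.inv().apply(o-P);r=Q.inv().apply(r)
    for z in (-20,-26.5,-33): print(uv,z,(o+r*(z-o[2])/r[2]).round(1))
```

```text
tip [531.39590093 245.08370906 122.52862439] tool [-96.72712595   3.33907654 -14.52862439]
butt [408.90764581 314.38805067 137.09425533] tool [ 43.8190449   -3.95737917 -29.09425533]
(310, 178) -20 [ 42.7  -0.6 -20. ]
(310, 178) -26.5 [ 44.3  -0.6 -26.5]
(310, 178) -33 [ 45.9  -0.6 -33. ]
(313, 343.75) -20 [-58.1   1.  -20. ]
(313, 343.75) -26.5 [-52.1   0.9 -26.5]
(313, 343.75) -33 [-46.    0.9 -33. ]
(310, 325.0) -20 [-44.6  -0.7 -20. ]
(310, 325.0) -26.5 [-39.2  -0.7 -26.5]
(310, 325.0) -33 [-33.7  -0.7 -33. ]
```

Request:
play_rows(targets=[[[-0.1, -0.08, -0.05], [0, 0, -0.028], 1], [[-0.2, -0.16, -0.1], [0, 0, -0.056], 1], [[-0.3, -0.24, -0.1], [0, 0, -0.084], 1], [[-0.4, -0.32, -0.1], [0, 0, -0.112], 1], [[-0.5, -0.4, -0.1], [0, 0, -0.14], 1], [[-0.6, -0.48, -0.1], [0, 0, -0.168], 1], [[-0.7, -0.55, -0.1], [0, 0, -0.196], 1], [[-0.8, -0.62, -0.1], [0, 0, -0.224], 1], [[-0.876, -0.687, -0.1], [0, 0, -0.252], 1], [[-0.876, -0.687, -0.1], [0, 0, -0.28], 1], [[-0.876, -0.687, -0.1], [0, 0, -0.317], 1], [[-0.876, -0.687, -0.1], [0, 0, -0.317], 1]])

```text
time: 9.22
eef_pos: [557.1, -21.2, 134.8]
eef_rot: [-0.655, 0.756, 0.002, 0.0]
ft_force: [-0.7, -0.2, -1.0]
opening: 23.8
grasp_force: 59.1
```

```bash
cat > st.py <<'E'
from cell import env
from h import *
s=env.get_state();Q=R.from_quat(s['eef_rot']);x=Q.as_matrix()
print(s['time'],s['joints'].round(3),s['eef_pos'].round(1),'xyaw',np.degrees(np.arctan2(x[1,0],x[0,0])).round(1)%360,'xpitch',np.degrees(np.arcsin(x[2,0])).round(1),'ypitch',np.degrees(np.arcsin(x[2,1])).round(1),s['opening'].round(1),s['ft_force'].round(1),s['eef_rot'].round(4).tolist())
E
python3 st.py
```

```text
Traceback (most recent call last):
  File "st.py", line 4, in <module>
    print(s['time'],s['joints'].round(3),s['eef_pos'].round(1),'xyaw',np.degrees(np.arctan2(x[1,0],x[0,0])).round(1)%360,'xpitch',np.degrees(np.arcsin(x[2,0])).round(1),'ypitch',np.degrees(np.arcsin(x[2,1])).round(1),s['opening'].round(1),s['ft_force'].round(1),s['eef_rot'].round(4).tolist())
                                                                                                                                                                                                                         ^^^^^^^^^^^^^^^^^^
AttributeError: 'float' object has no attribute 'round'
```

The yaw was reached. Next I'll compute the tilted hooking pose.

```bash
sed -i "s/s\['opening'\].round(1)/round(s['opening'],1)/" st.py; python3 st.py
cat > plan.py <<'E'
from tray import *
YAW=a+np.pi/2   # tray y heading
TIP=np.array([-107,1,-23.])
def base(): # tool: x along tray y, z down
    x=np.array([np.cos(YAW),np.sin(YAW),0]);z=np.array([0,0,-1.]);return R.from_matrix(np.c_[x,np.cross(z,x),z])
def pose(tip_tray,deg,TIP=TIP):
    Q=base()*R.from_euler('y',deg,degrees=True);return tw(*tip_tray)-Q.apply(TIP),Q
def cmd(P0,Q0,P,Q): return (Q0.inv().apply(P-P0)/300).round(4).tolist(),((Q0.inv()*Q).as_rotvec()/2/np.pi).round(4).tolist()
E
python3 - <<'E'
from cell import env
from plan import *
s=[env.get_state() for _ in range(1)][0];P0=s['eef_pos'];Q0=R.from_quat(s['eef_rot'])
for t in ((0,-42,70),(0,-42,40)): P,Q=pose(t,18);print(t,P.round(1),cmd(P0,Q0,P,Q))
E
```

```text
9.225 [ 0.671  0.548 -0.887  1.841  0.499  0.995  2.571] [557.1 -21.2 134.8] xyaw 261.8 xpitch -0.1 ypitch 0.1 23.8 [-0.7 -0.2 -1. ] [-0.6546, 0.756, 0.0015, 0.0001]
(0, -42, 70) [555.  -56.5  81.2] ([0.1178, -0.0101, 0.1785], [0.0003, 0.0503, 0.0005])
(0, -42, 40) [555.  -56.5  51.2] ([0.118, -0.0103, 0.2785], [0.0003, 0.0503, 0.0005])
```

Request:
play_rows(targets=[[[0.04, 0, 0], [0, 0.02, 0], 1], [[0.08, -0.005, 0.05], [0, 0.04, 0], 1], [[0.118, -0.01, 0.1], [0, 0.05, 0], 1], [[0.118, -0.01, 0.18], [0, 0.05, 0], 1], [[0.118, -0.01, 0.18], [0, 0.05, 0], 1], [[0.118, -0.01, 0.18], [0, 0.05, 0], 1], [[0.118, -0.01, 0.18], [0, 0.05, 0], 1]])

```text
time: 10.1
eef_pos: [556.4, -57.3, 82.8]
eef_rot: [-0.645, 0.748, -0.103, -0.118]
ft_force: [0.5, 0.3, 0.5]
opening: 23.5
grasp_force: 59.1
```

```bash
python3 st.py
python3 - <<'E'
from cell import env
from plan import *
d=cap(env,'side','s6');a_=cap(env,'scene','c6');w=cap(env,'wrist','w6')
s=env.get_state();P=s['eef_pos'];Q=R.from_quat(s['eef_rot'])
for n,i in (('side',d),('scene',a_),('wrist',w)): print(n,'tip exp',proj(i,P+Q.apply(TIP)),'keeper',proj(i,tw(0,-60,36)))
c=np.zeros((600,800,3),np.uint8)
c[:300,:400]=cv2.resize(d['img'][180:255,290:390],(400,300),interpolation=cv2.INTER_CUBIC)
c[:300,400:]=cv2.resize(a_['img'][170:245,260:360],(400,300),interpolation=cv2.INTER_CUBIC)
c[300:,:480]=cv2.resize(w['img'],(480,300));cv2.imwrite('pics/z6.png',c)
E
```

```text
10.1 [ 0.377  0.625 -0.694  1.842  0.782  1.086  2.274] [556.4 -57.3  82.8] xyaw 261.6 xpitch 18.0 ypitch -0.1 23.5 [0.5 0.3 0.5] [-0.6453, 0.7478, -0.1025, -0.1178]
side tip exp [326.80911277 210.92381551] keeper [325.26002482 221.51425194]
scene tip exp [303.04247901 187.52182706] keeper [299.66058831 192.89711853]
wrist tip exp [314.23164511 415.01975084] keeper [315.81683437 406.50500808]
```

View pics/z6.png

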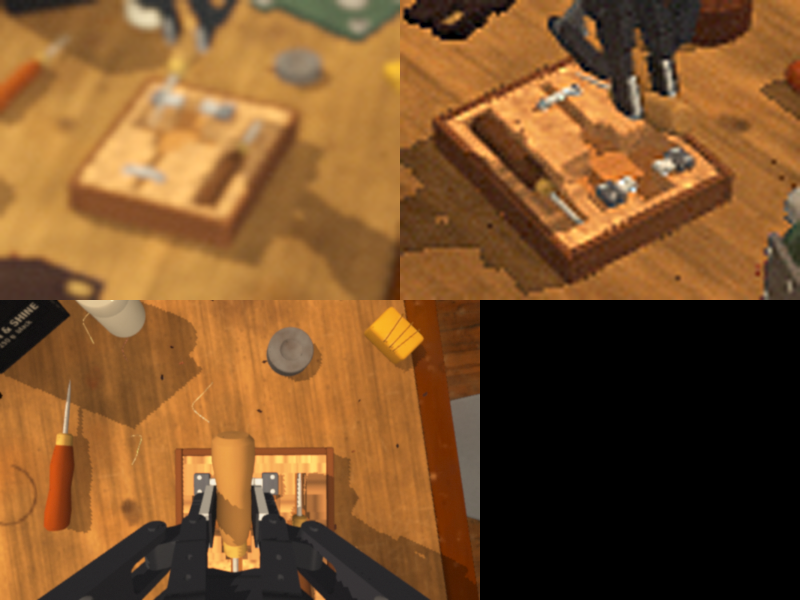

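The scene view shows the blade end near crop (576,66), i.e. px (304,186.5), about as predicted. The keeper also matches. The side view is unclear, so I'll difference both views against the first pictures to find the blade.

Run:
```python
from plan import *
P=np.array([556.4,-57.3,82.8]);Q=R.from_quat([-0.6453,0.7478,-0.1025,-0.1178])
out=np.zeros((600,800,3),np.uint8)
for k,(n0,n1,(u0,v0)) in enumerate((('side0','s6',(300,185)),('scene0','c6',(280,165)))):
    A,B=load(n0),load(n1)
    for x in (-107,-76,-45): print(n1,x,((proj(B,P+Q.apply([x,1,-23]))-[u0,v0])*8).round())
    c=B['img'][v0:v0+37,u0:u0+50];o=A['img'][v0:v0+37,u0:u0+50]
    df=np.clip(np.abs(c.astype(int)-o)*2,0,255).astype(np.uint8)
    out[k*300:k*300+296,:400]=cv2.resize(c,(400,296),interpolation=cv2.INTER_NEAREST);out[k*300:k*300+296,400:]=cv2.resize(df,(400,296),interpolation=cv2.INTER_NEAREST)
cv2.imwrite('pics/z6b.png',out)
```

```text
s6 -107 [214. 207.]
s6 -76 [239. 157.]
s6 -45 [264. 108.]
c6 -107 [185. 180.]
c6 -76 [226. 201.]
c6 -45 [269. 223.]
```

View pics/z6b.png

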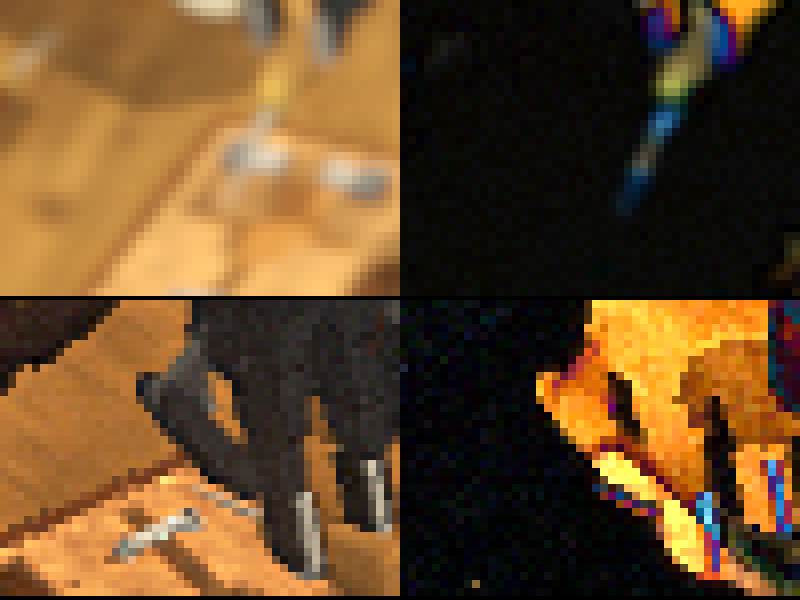

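In the side view the tip is at (327.8,211.6), against a prediction of (326.8,210.9). The scene view agrees within 0.6 px. I'll take the tip as 2 mm to tray +x and compute the lowering.

```bash
sed -i 's/^TIP=.*/TIP=np.array([-107,2,-22.])/' plan.py
cat > go.py <<'E'
import sys
from cell import env
from plan import *
s=env.get_state();P0=s['eef_pos'];Q0=R.from_quat(s['eef_rot'])
tt=P0+Q0.apply(TIP);print('tip tray',(Rt.T@(tt[:2]-t)).round(1),tt[2].round(1))
for q in eval(sys.argv[1]):
    P,Q=pose(q[:3],q[3]);print(q,cmd(P0,Q0,P,Q))
E
python3 go.py "[(0,-42,24,18),(0,-42,17,18)]"
```

```text
tip tray [ -0.4 -41.2] 70.7
(0, -42, 24, 18) ([-0.0506, 0.0016, 0.1471], [-0.0002, 0.0, -0.0001])
(0, -42, 17, 18) ([-0.0578, 0.0016, 0.1693], [-0.0002, 0.0, -0.0001])
```

Request:
play_rows(targets=[[[-0.017, 0.0015, 0.05], [0, 0, 0], 1], [[-0.034, 0.0015, 0.1], [0, 0, 0], 1], [[-0.051, 0.0015, 0.147], [0, 0, 0], 1], [[-0.051, 0.0015, 0.147], [0, 0, 0], 1], [[-0.051, 0.0015, 0.147], [0, 0, 0], 1]])

```text
time: 10.88
eef_pos: [555.6, -55.6, 35.3]
eef_rot: [-0.646, 0.747, -0.102, -0.118]
ft_force: [0.0, 0.4, -0.2]
opening: 23.6
grasp_force: 59.1
```

Request:
play_rows(targets=[[[-0.004, 0, 0.01], [0, 0, 0], 1], [[-0.006, 0, 0.018], [0, 0, 0], 1], [[-0.006, 0, 0.018], [0, 0, 0], 1], [[-0.006, 0, 0.018], [0, 0, 0], 1]])

```text
time: 11.38
eef_pos: [555.7, -55.9, 29.9]
eef_rot: [-0.646, 0.747, -0.102, -0.118]
ft_force: [0.0, 0.8, -1.1]
opening: 23.6
grasp_force: 59.1
```

```bash
python3 st.py; python3 go.py "[(0,-70,17,18)]"
```

```text
11.375 [ 0.34   0.702 -0.649  1.861  0.852  1.018  2.202] [555.7 -55.9  29.9] xyaw 261.7 xpitch 18.0 ypitch -0.0 23.6 [ 0.   0.8 -1.1] [-0.6457, 0.7474, -0.1024, -0.1183]
tip tray [  0.5 -42.4] 17.7
(0, -70, 17, 18) ([-0.0883, -0.0014, -0.0261], [-0.0001, 0.0, 0.0001])
```

No contact, and the tip is in the groove at about z 17. I'll advance under the keeper.

Request:
play_rows(targets=[[[-0.02, 0, -0.005], [0, 0, 0], 1], [[-0.04, -0.001, -0.011], [0, 0, 0], 1], [[-0.065, -0.001, -0.018], [0, 0, 0], 1], [[-0.088, -0.0014, -0.026], [0, 0, 0], 1], [[-0.088, -0.0014, -0.026], [0, 0, 0], 1], [[-0.088, -0.0014, -0.026], [0, 0, 0], 1]])

```text
time: 12.12
eef_pos: [559.9, -28.9, 29.0]
eef_rot: [-0.646, 0.747, -0.102, -0.119]
ft_force: [0.5, 0.7, -0.0]
opening: 23.2
grasp_force: 59.1
```

```bash
python3 st.py; python3 go.py "[(0,-74,18,18),(0,-75.5,20,13),(0,-76,22.5,8)]"
python3 - <<'E'
from cell import env
from plan import *
out=np.zeros((400,800,3),np.uint8)
for k,(n,f) in enumerate((('scene','c7'),('side','s7'))):
    d=cap(env,n,f);p=proj(d,tw(0,-60,36)).astype(int);print(n,p)
    c=d['img'][p[1]-25:p[1]+25,p[0]-25:p[0]+25];out[:,k*400:k*400+400]=cv2.resize(c,(400,400),interpolation=cv2.INTER_NEAREST)
cv2.imwrite('pics/z7.png',out)
E
```

```text
12.125 [ 0.295  0.716 -0.655  1.841  0.844  1.038  2.167] [559.9 -28.9  29. ] xyaw 261.7 xpitch 18.0 ypitch 0.0 23.2 [ 0.5  0.7 -0. ] [-0.6457, 0.7473, -0.1024, -0.1185]
tip tray [  0.2 -69.7] 16.8
(0, -74, 18, 18) ([-0.0123, -0.0005, -0.0081], [-0.0, -0.0001, 0.0001])
(0, -75.5, 20, 13) ([-0.0228, -0.0005, 0.0148], [-0.0, -0.0139, 0.0001])
(0, -76, 22.5, 8) ([-0.0322, -0.0005, 0.0364], [-0.0, -0.0278, 0.0001])
scene [299 192]
side [325 221]
```

View pics/z7.png

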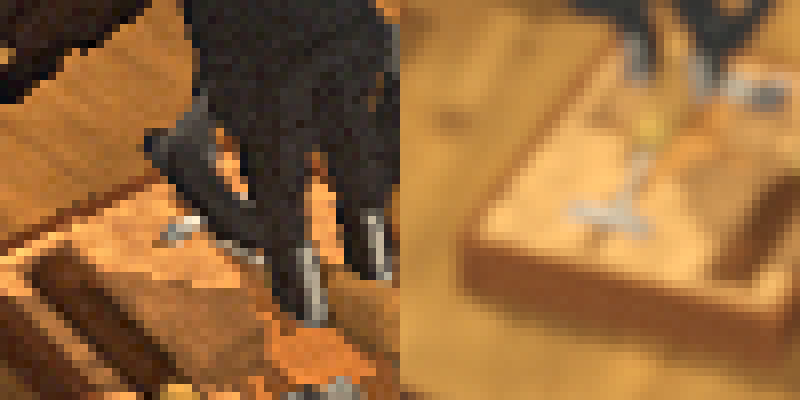

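The side view shows the blade running up to the keeper bar at crop (605,215) and not reappearing on top of it, so it is under. There was no contact force. I'll advance the last few mm and lower the handle towards the rollers.

Request:
play_rows(targets=[[[-0.012, -0.0005, -0.008], [0, 0, 0], 1], [[-0.018, -0.0005, 0.004], [0, -0.007, 0], 1], [[-0.023, -0.0005, 0.015], [0, -0.014, 0], 1], [[-0.028, -0.0005, 0.026], [0, -0.021, 0], 1], [[-0.032, -0.0005, 0.036], [0, -0.028, 0], 1], [[-0.032, -0.0005, 0.036], [0, -0.028, 0], 1], [[-0.032, -0.0005, 0.036], [0, -0.028, 0], 1]])

```text
time: 13.1
eef_pos: [561.1, -22.7, 16.0]
eef_rot: [-0.652, 0.755, -0.045, -0.052]
ft_force: [-0.0, 0.8, -0.2]
opening: 23.6
grasp_force: 59.1
```

```bash
python3 st.py; python3 go.py "[(0,-76.5,24.5,4),(0,-76.5,25.9,0),(0,-76.5,24.5,0)]"
```

```text
13.1 [ 0.447  0.717 -0.72   1.876  0.777  0.9    2.287] [561.1 -22.7  16. ] xyaw 261.7 xpitch 7.9 ypitch -0.0 23.6 [-0.   0.8 -0.2] [-0.6523, 0.7548, -0.0454, -0.0523]
tip tray [ -0.1 -76.5] 23.0
(0, -76.5, 24.5, 4) ([-0.0051, 0.0005, 0.0193], [-0.0001, -0.0109, 0.0001])
(0, -76.5, 25.9, 0) ([-0.0121, 0.0005, 0.0389], [-0.0001, -0.022, 0.0001])
(0, -76.5, 24.5, 0) ([-0.0128, 0.0005, 0.0435], [-0.0001, -0.022, 0.0001])
```

Request:
play_rows(targets=[[[-0.002, 0.0005, 0.01], [0, -0.005, 0], 1], [[-0.005, 0.0005, 0.019], [0, -0.011, 0], 1], [[-0.005, 0.0005, 0.019], [0, -0.011, 0], 1]])

```text
time: 13.48
eef_pos: [560.6, -21.1, 10.2]
eef_rot: [-0.654, 0.756, -0.022, -0.025]
ft_force: [-2.3, 1.9, 2.9]
opening: 23.4
grasp_force: 59.4
```

```bash
python3 st.py; python3 go.py "[(0,-76.5,25,0)]"
```

```text
13.475 [ 0.514  0.728 -0.749  1.888  0.747  0.849  2.345] [560.6 -21.1  10.2] xyaw 261.7 xpitch 3.8 ypitch 0.0 23.4 [-2.3  1.9  2.9] [-0.6537, 0.7561, -0.0218, -0.0254]
tip tray [  0.7 -77.2] 25.0
(0, -76.5, 25, 0) ([-0.0034, -0.0019, 0.0238], [0.0, -0.0107, 0.0002])
```

The rollers are being met (3 N up). I'll press down.

Request:
play_rows(targets=[[[-0.001, 0.002, 0.008], [0, -0.004, 0], 1], [[-0.002, 0.002, 0.016], [0, -0.008, 0], 1], [[-0.003, 0.002, 0.024], [0, -0.0107, 0], 1], [[-0.003, 0.002, 0.024], [0, -0.0107, 0], 1]])

```text
time: 13.98
eef_pos: [559.6, -22.0, 2.3]
eef_rot: [-0.654, 0.757, -0.0, -0.001]
ft_force: [-2.8, -0.2, 0.9]
opening: 23.5
grasp_force: 59.6
```

```bash
python3 st.py
```

```text
13.975 [ 0.578  0.747 -0.774  1.898  0.724  0.803  2.4  ] [559.6 -22.    2.3] xyaw 261.7 xpitch 0.1 ypitch 0.1 23.5 [-2.8 -0.2  0.9] [-0.6538, 0.7567, -0.0002, -0.0012]
```

Request:
play_rows(targets=[[[0, 0.003, 0.004], [0, -0.002, 0], 1], [[0, 0.003, 0.008], [0, -0.004, 0], 1], [[0, 0.003, 0.008], [0, -0.004, 0], 1]])

```text
time: 14.35
eef_pos: [559.3, -22.4, -0.1]
eef_rot: [-0.653, 0.757, 0.008, 0.009]
ft_force: [-1.2, -0.8, -1.6]
opening: 23.5
grasp_force: 59.6
```

```bash
python3 st.py
```

```text
14.35 [ 0.604  0.754 -0.785  1.903  0.714  0.786  2.422] [ 5.593e+02 -2.240e+01 -1.000e-01] xyaw 261.6 xpitch -1.3 ypitch 0.0 23.5 [-1.2 -0.8 -1.6] [-0.6534, 0.7569, 0.0077, 0.0086]
```

Request:
play_rows(targets=[[[0, 0.001, 0.004], [0, -0.0015, 0], 1], [[0, 0.001, 0.008], [0, -0.003, 0], 1], [[0, 0.001, 0.008], [0, -0.003, 0], 1]])

```text
time: 14.72
eef_pos: [559.8, -21.2, -1.1]
eef_rot: [-0.654, 0.756, 0.014, 0.016]
ft_force: [-2.8, 0.8, 8.4]
opening: 23.5
grasp_force: 60.8
```

```bash
python3 st.py
```

```text
14.725 [ 0.622  0.761 -0.794  1.904  0.707  0.775  2.438] [559.8 -21.2  -1.1] xyaw 261.7 xpitch -2.4 ypitch -0.1 23.5 [-2.8  0.8  8.4] [-0.6537, 0.7564, 0.0135, 0.0165]
```

Request:
play_rows(targets=[[[0, 0.002, 0.003], [0, -0.001, 0], 1], [[0, 0.002, 0.006], [0, -0.003, 0], 1], [[0, 0.002, 0.006], [0, -0.003, 0], 1]])

```text
time: 15.1
eef_pos: [560.4, -20.5, -1.4]
eef_rot: [-0.654, 0.756, 0.019, 0.024]
ft_force: [-5.2, 0.0, 19.3]
opening: 24.0
grasp_force: 61.6
```

```bash
python3 st.py
```

```text
15.1 [ 0.641  0.766 -0.806  1.906  0.701  0.766  2.454] [560.4 -20.5  -1.4] xyaw 261.7 xpitch -3.5 ypitch -0.2 24.0 [-5.2  0.  19.3] [-0.6538, 0.7561, 0.0189, 0.0244]
```

The stop is stiff at the expected height. I'll relieve the pressure, release inside the pockets and rise.

Request:
play_rows(targets=[[[0, -0.001, -0.004], [0, 0.003, 0], 1], [[0, -0.001, -0.004], [0, 0.003, 0], 0.6], [[0, -0.001, -0.004], [0, 0.003, 0], 0.42], [[0, -0.001, -0.004], [0, 0.003, 0], 0.42], [[0, -0.001, -0.05], [0, 0.003, 0], 0.42], [[0, -0.001, -0.15], [0, 0.006, 0], 0.42], [[0, -0.001, -0.3], [0, 0.01, 0], 0.42], [[0, -0.001, -0.45], [0, 0.01, 0], 0.42], [[0, -0.001, -0.45], [0, 0.01, 0], 0.42], [[0, -0.001, -0.45], [0, 0.01, 0], 0.42]])

```text
time: 16.35
eef_pos: [557.4, -30.1, 130.9]
eef_rot: [-0.654, 0.757, -0.001, -0.001]
ft_force: [-0.5, -1.0, -0.1]
opening: 49.4
grasp_force: 0.0
```

```bash
python3 st.py
python3 - <<'E'
from cell import env
from plan import *
w=cap(env,'wrist','w8');im=w['img']
for n,p in (('butt home',(0,76.5,26)),('grip',(0,27,26)),('ferr',(0,-14.5,26)),('keeper',(0,-60,36)),('hous+',(34,60,38)),('hous-',(-34,60,38))): print(n,proj(w,tw(*p)).round(1))
h=cv2.cvtColor(im,cv2.COLOR_BGR2HSV)
for y in (70,50,20,5):
    row=[proj(w,tw(x,y,26)).round().astype(int) for x in range(-26,27,2)]
    print(y,[tuple(int(k) for k in h[v,u]) if 0<=v<400 and 0<=u<640 else None for u,v in row])
E
```

```text
16.35 [ 0.73   0.588 -0.961  1.842  0.568  1.015  2.528] [557.4 -30.1 130.9] xyaw 261.6 xpitch 0.1 ypitch -0.0 49.4 [-0.5 -1.  -0.1] [-0.6536, 0.7568, -0.0008, -0.0009]
butt home [311.6 155.2]
grip [311.6 208.2]
ferr [311.6 248.4]
keeper [311.7 294.6]
hous+ [351.1 176.5]
hous- [272.2 176.6]
70 [(16, 160, 249), (18, 155, 252), (17, 156, 251), (16, 161, 246), (15, 164, 241), (13, 180, 166), (14, 180, 196), (15, 175, 221), (16, 177, 229), (16, 175, 236), (16, 175, 237), (16, 174, 238), (16, 171, 237), (15, 173, 228), (15, 177, 221), (15, 177, 210), (15, 177, 192), (15, 175, 156), (14, 170, 141), (14, 175, 141), (13, 179, 172), (15, 166, 236), (15, 164, 244), (17, 159, 250), (17, 158, 251), (17, 156, 252), (14, 155, 225)]
50 [(14, 170, 203), (14, 170, 213), (13, 170, 211), (15, 154, 242), (15, 150, 241), (13, 156, 186), (13, 178, 168), (15, 175, 173), (15, 177, 225), (16, 177, 234), (16, 174, 236), (16, 174, 237), (16, 174, 236), (15, 175, 229), (15, 176, 222), (15, 177, 207), (15, 177, 184), (15, 178, 159), (14, 174, 145), (13, 180, 187), (13, 168, 216), (16, 155, 249), (15, 160, 244), 
[... 234 characters left out ...]
75, 234), (16, 175, 234), (16, 176, 232), (15, 175, 227), (15, 177, 221), (15, 176, 204), (15, 174, 180), (15, 176, 158), (15, 173, 143), (13, 184, 158), (13, 190, 183), (13, 191, 182), (13, 192, 183), (13, 190, 183), (13, 191, 183), (13, 189, 182), (13, 189, 182)]
5 [(14, 170, 219), (14, 167, 231), (14, 168, 226), (13, 171, 216), (13, 170, 204), (13, 175, 165), (13, 189, 175), (13, 188, 179), (15, 178, 203), (15, 177, 221), (16, 175, 227), (16, 178, 228), (16, 177, 227), (15, 175, 221), (15, 176, 207), (15, 179, 182), (15, 174, 157), (14, 180, 150), (13, 190, 177), (13, 188, 179), (13, 185, 170), (13, 173, 205), (14, 169, 223), (14, 171, 224), (14, 170, 229), (14, 168, 228), (14, 170, 224)]
```

The handle lies centred in the trough. Last check: the rollers should sit above the handle, so they should cover its edges at tray y 60, and the butt should be near y 76.5.

Run:
```python
from plan import *
w=load('w8');h=cv2.cvtColor(w['img'],cv2.COLOR_BGR2HSV)
for y in (57,60,63):
    print(y,[(x,)+tuple(int(k) for k in h[tuple(proj(w,tw(x,y,38)).round().astype(int)[::-1])][1:]) for x in range(-26,27,2)])
print('axis',[(y,)+tuple(int(k) for k in h[tuple(proj(w,tw(0,y,30)).round().astype(int)[::-1])]) for y in range(64,92,2)])
print('keeper',[(y,)+tuple(int(k) for k in h[tuple(proj(w,tw(0,y,30)).round().astype(int)[::-1])]) for y in range(-84,-8,3)])
```

```text
57 [(-26, 44, 241), (-24, 42, 244), (-22, 44, 242), (-20, 43, 241), (-18, 36, 245), (-16, 44, 238), (-14, 57, 203), (-12, 124, 132), (-10, 179, 201), (-8, 175, 234), (-6, 175, 238), (-4, 172, 237), (-2, 174, 235), (0, 178, 228), (2, 177, 222), (4, 176, 210), (6, 176, 175), (8, 173, 155), (10, 88, 188), (12, 37, 245), (14, 41, 242), (16, 57, 212), (18, 57, 210), (20, 44, 242), (22, 44, 243), (24, 48, 238), (26, 40, 122)]
60 [(-26, 46, 232), (-24, 35, 245), (-22, 38, 244), (-20, 40, 241), (-18, 36, 245), (-16, 44, 240), (-14, 56, 206), (-12, 136, 152), (-10, 178, 224), (-8, 175, 234), (-6, 173, 238), (-4, 173, 237), (-2, 175, 235), (0, 173, 228), (2, 176, 222), (4, 176, 211), (6, 177, 179), (8, 171, 157), (10, 88, 189), (12, 34, 247), (14, 40, 243), (16, 55, 218), (18, 43, 238), (20, 39, 244), (22, 36, 246), (24, 40, 241), (26, 41, 123)]
63 [(-26, 48, 235), (-24, 36, 245), (-22, 39, 243), (-20, 41, 242), (-18, 36, 246), (-16, 44, 238), (-14, 57, 207), (-12, 145, 167), (-10, 179, 228), (-8, 174, 234), (-6, 174, 237), (-4, 173, 237), (-2, 173, 235), (0, 176, 228), (2, 175, 222), (4, 176,
[... 307 characters left out ...]
177, 206), (78, 15, 174, 151), (80, 14, 172, 154), (82, 15, 165, 241), (84, 16, 163, 245), (86, 15, 163, 245), (88, 15, 166, 241), (90, 12, 188, 141)]
keeper [(-84, 15, 167, 238), (-81, 13, 170, 185), (-78, 13, 163, 141), (-75, 13, 165, 139), (-72, 13, 180, 153), (-69, 13, 190, 177), (-66, 16, 75, 225), (-63, 21, 40, 242), (-60, 17, 58, 207), (-57, 12, 158, 173), (-54, 13, 172, 178), (-51, 13, 173, 180), (-48, 13, 169, 181), (-45, 13, 162, 183), (-42, 13, 158, 174), (-39, 12, 151, 172), (-36, 12, 149, 175), (-33, 13, 136, 174), (-30, 13, 134, 184), (-27, 13, 134, 183), (-24, 13, 121, 184), (-21, 13, 122, 178), (-18, 13, 122, 180), (-15, 13, 122, 180), (-12, 15, 144, 193), (-9, 19, 174, 242)]
```

Run:
```python
from plan import *
w=load('w8');h=cv2.cvtColor(w['img'],cv2.COLOR_BGR2HSV)
for y in (-75,-70,-60,-50,-40,-25):
    print(y,[(x,int(h[tuple(proj(w,tw(x,y,36 if y==-60 else 26)).round().astype(int)[::-1])][1])) for x in range(-8,9)])
```

```text
-75 [(-8, 152), (-7, 159), (-6, 173), (-5, 178), (-4, 179), (-3, 180), (-2, 181), (-1, 180), (0, 180), (1, 180), (2, 180), (3, 178), (4, 177), (5, 177), (6, 171), (7, 153), (8, 147)]
-70 [(-8, 134), (-7, 133), (-6, 134), (-5, 130), (-4, 132), (-3, 129), (-2, 127), (-1, 129), (0, 132), (1, 132), (2, 132), (3, 131), (4, 132), (5, 134), (6, 134), (7, 128), (8, 122)]
-60 [(-8, 47), (-7, 45), (-6, 44), (-5, 45), (-4, 46), (-3, 45), (-2, 45), (-1, 45), (0, 44), (1, 45), (2, 44), (3, 44), (4, 45), (5, 45), (6, 46), (7, 45), (8, 46)]
-50 [(-8, 166), (-7, 170), (-6, 180), (-5, 178), (-4, 137), (-3, 84), (-2, 79), (-1, 106), (0, 163), (1, 187), (2, 191), (3, 188), (4, 185), (5, 177), (6, 162), (7, 156), (8, 154)]
-40 [(-8, 165), (-7, 171), (-6, 179), (-5, 172), (-4, 129), (-3, 80), (-2, 74), (-1, 96), (0, 149), (1, 188), (2, 191), (3, 190), (4, 188), (5, 175), (6, 156), (7, 150), (8, 151)]
-25 [(-8, 154), (-7, 166), (-6, 178), (-5, 169), (-4, 116), (-3, 76), (-2, 73), (-1, 81), (0, 121), (1, 174), (2, 193), (3, 192), (4, 188), (5, 172), (6, 151), (7, 143), (8, 145)]
```

The blade sits in the groove and passes beneath an unbroken keeper bar. The rollers overlap the handle, and the butt is at y≈77, so the awl is home. Handing in.

```bash
python3 -c "
from cell import env
print(env.finish_job())"
```

```text
the job is handed in; nothing more can be done
None
```

The stubby awl is back in its recess, blade under the keeper and handle pressed past the rollers onto the floor, and handed in at about 16 s with the gripper clear; the first grasp closed on top of the handle, and I viewed 12 pictures, over the limit of 10.

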